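Cross-stack slats and clock the layer

ROBOT

A 6-joint arm with a two-finger parallel gripper is mounted at the origin on the work surface. World frame = base frame: x ahead of the robot, y to its left, z up, the work surface at z = 0. Lengths are in m, angles in rad, forces in N, time in s.
With the tool pointing down it reaches from about 0.25 to 0.725 m from the base axis. Payload 9.7 kg.
Tool frame: the origin (TCP) lies midway between the tips of the shut fingers; the grasp point (between the pads) lies 19 mm behind it; z points along the fingers, y is the line along which they close (so a half turn about z gives the same grasp; the last joint's range is limited). The gripper opens to 85 mm and grips with 20 to 120 N. Pads are 22 mm wide; open, the fingers measure 114 mm over their backs; the gripper's body (76 mm by 85 mm) begins 54 mm behind the grasp point. The pads swing forward as they close: fully open they stand 13 mm farther back than shut.
Start: joints at [1.131, 0.087, 0.176, 1.66, 0, 1.571], TCP at [0.234, 0.498, 0.231] pointing down, gripper open.
Joint ranges: [-3.13, 3.13], [-0.85, 1.81], [-1.15, 1.24], [-2.2, 2.28], [-1.44, 1.52], [-3.14, 3.14]. Speed limits (rad/s): [2.22, 2.22, 2.57, 3.14, 3.14, 3.14].

INTERFACE

Orientations are given as [roll, pitch, yaw] about the fixed x, y, z axes, in that order (R = Rz(yaw) Ry(pitch) Rx(roll)).
In Python, from rig import ctrl gives the robot as it stands.
- The arm moves only by the tool step_arm, never from a script. Its argument "motion" is a list of rows, each an object with "slide": the shift along the tool's x, y, z in units of 300 mm (1.0 is 300 mm), a list of three; "twist": the turn about the tool's z in units of pi/2 rad (1.0 is pi/2 rad); "gripper": the opening, from 0 (shut) to 1 (fully open). In form: [{"slide": [x, y, z], "twist": twist, "gripper": gripper}, ...]. A call has 1 to 5 rows; each row shifts and turns the commanded pose from where the row before left it, along the tool's axes as they then stand; what a row does not reach is not made up. A row lasts 1/10 s, in which the tool goes at most 50 mm and 8.59 degrees, less where a joint would pass 70% of its speed; a pose out of reach is approached as far as the arm can. A call with a number of a shift or a turn outside -1 to 1 is refused whole. A call with a gripper value outside its range is refused whole. The fingers move at their own pace and stop on an object; "force" is the grip in N (left out, the last holds). Time passes only in rows, so rows that do not move let the fingers close. It gives the time, the measured TCP pose, the force, the opening and the grip force at its end, in the units of the state.
- ctrl.state(): the state, without advancing time (a new reading comes with each control period).
- ctrl.capture(name): name is "side" or "top" or "wrist"; returns the picture (400x640x3 uint8, red, green, blue); there is no depth.
- ctrl.camera_info(name): a dict with "mtx" (3x3 intrinsics, pixels), "pose" (4x4, takes a point from camera to world coordinates). Camera axes: x right, y up, looking along -z (the intrinsics and any distortion apply to the point x, -y, -z); pixel columns grow to the right and rows downward; lengths in m; the calibration is good to about 2 mm. A picture is of the moment at which its call begins: read the wrist's pose just before it. camera_info takes no time and is no camera call; for the wrist camera it gives the pose at the moment of the call.
- ctrl.job_done(): hands the job in; it is judged then, once.
Trained networks look in the newest picture that a camera, given by its name, has taken for a name from the list of things; names that differ only in an ending like _2 or _b are one class to them, and where a whole thing is asked for, a point or a joint stands for the part that bears it (a point fixed in the world has none). Each returns a list of dicts, best first, with "p" (0 to 1); they miss things now and then, are a little off and sometimes report something else, mostly with a low value. They report only what shows in the picture. A call takes as long as a camera call. They do not tell look-alikes from the thing itself.
- ctrl.find_in(target, camera): "position" ([column, row] in pixels, amid what is visible of it).
- ctrl.mark_of(target, camera): "position" ([column, row] in pixels: a listed point, or the origin of a listed thing).
The state is a dict: "clock": time; "qpos": joint angles; "qd": joint speeds; "joint_torque": joint torques, N m; "ee_pos": TCP position; "tool_rot": TCP orientation; "ft_force": force on the tool from outside, world axes, zero at the start; "wrist_torque": the same for the moment, N m; "opening": opening from 0.0 (shut) to 1.0 (fully open); "grip_force": force on a finger pad.
Only numpy, scipy, OpenCV 4.12 (cv2) and the standard library are available. Lean on these libraries where they do the work, as an engineer would, in place of code of your own. Each camera call takes 0.05 s, during which the arm holds its last target. There are 200 camera calls.

TASK

Finish the airing stack: lay the two loose pale slats flat on top of the two charred ones, crosswise to them, one directly above each of the pale bearers at the bottom, without shifting the charred slats. Then clock the finished layer: push the red roller of the limit switch sideways, either way, until its arm leans about 40 degrees (it trips at 26 and must never be forced past 54), hold it there a moment, and let it spring back upright. Leave the hammer, the charred block and the round offcut where they are.

Things in the scene. Friction and masses are not known exactly. Their poses are not given: they have to be found in the camera images.
- board: grey-blue stacking board, 200 x 200 x 12 mm, fixed to the table; origin at the centre of its underside, z up. On it are fixed the bottom layer: two pale bearers, each 180 x 28 x 20 mm, running along the board's x at y = +55 and -55 mm, tops at z = 32 mm. The charred second layer's top is at z = 52 mm; the pale slats of the third layer belong along the board's x with centres at x = 0, y = +55 and y = -55 mm, z = 62 mm (either slat in either place)
- slat_a_center (a point): pale pine slat, 180 x 28 x 20 mm (x long, y wide, z tall), about 50 g, loose, starts lying flat on the table and is to be stacked; this point is its centre, 10 mm above its underside; x runs along its length
- slat_b_center (a point): pale pine slat, 180 x 28 x 20 mm (x long, y wide, z tall), about 50 g, loose, starts lying flat on the table and is to be stacked; this point is its centre, 10 mm above its underside; x runs along its length
- char_near_center (a point): black charred slat, 180 x 28 x 20 mm, about 50 g, loose, already lying on the bearers as the second layer; its centre is at 42 mm in the board's z; x runs along its length, which lies along the board's y; it lies at -55 mm (robot's side) in the board's x
- char_far_center (a point): black charred slat, 180 x 28 x 20 mm, about 50 g, loose, already lying on the bearers as the second layer; its centre is at 42 mm in the board's z; x runs along its length, which lies along the board's y; it lies at +55 mm (far side) in the board's x
- switch: limit switch fixed to the table beside the stack: steel foot 80 x 90 x 8 mm, grey body 40 x 42 mm, yellow head whose top is at 118 mm; origin at the centre of the foot's underside, z up, its x axis points away from the robot side, the arm swings along its y axis. The steel arm stands upright in front (-x) of the head, pivoting on a horizontal shaft along x at x = -28 mm, z = 104 mm
- roller (a point): centre of the red roller at the top of the switch arm: 19 mm diameter, 10 mm wide along the switch's x, 60 mm above the pivot (164 mm above the table when upright), 35 mm in front of the switch's origin. Room all round it above the yellow head. Moved sideways 39 mm, the arm leans 0.7 rad
- switch_arm (a joint): lean of the switch arm in rad: 0 upright, positive towards the switch's +y, negative towards -y. A spring (0.4 N m/rad, about 5 N at the roller for 0.7 rad) returns it to 0. The switch trips beyond 0.45 rad to either side; 0.95 rad is the most it may be bent
- charred_block: bystander: black charred block, 60 x 60 x 90 mm, standing beyond the loose slats; origin at the centre of its underside
- round_offcut: bystander: light wooden disc, 70 mm diameter, 40 mm high, standing beyond the stack; origin at the centre of its underside
- hammer: bystander: hammer, 260 mm long, lying on the robot's right; its origin lies on its underside
There are look-alikes about, which are no part of the job. What is shaped like the part that bears slat_b_center but orange is not meant.

How it is judged:
On the way, in this order (a step that is already met when the one before it is completed fails the run):
1. both pale slats lie crosswise on the charred ones, above the bearers, let go (((x of slat_a_center in the frame of board between -0.02 and 0.02 m and y of slat_a_center in the frame of board between 0.035 and 0.075 m and z of slat_a_center in the frame of board between 0.056 and 0.068 m and angle between the x axis of each of slat_a_center, slat_b_center and the x axis of board, either way round below 0.2 rad and x of slat_b_center in the frame of board between -0.02 and 0.02 m and y of slat_b_center in the frame of board between -0.075 and -0.035 m and z of slat_b_center in the frame of board between 0.056 and 0.068 m) or (x of slat_b_center in the frame of board between -0.02 and 0.02 m and y of slat_b_center in the frame of board between 0.035 and 0.075 m and z of slat_b_center in the frame of board between 0.056 and 0.068 m and angle between the x axis of each of slat_b_center, slat_a_center and the x axis of board, either way round below 0.2 rad and x of slat_a_center in the frame of board between -0.02 and 0.02 m and y of slat_a_center in the frame of board between -0.075 and -0.035 m and z of slat_a_center in the frame of board between 0.056 and 0.068 m)) and x of char_near_center in the frame of board between -0.075 and -0.035 m and y of char_near_center in the frame of board between -0.02 and 0.02 m and z of char_near_center in the frame of board between 0.036 and 0.048 m and angle between the x axis of each of char_near_center, char_far_center and the y axis of board, either way round below 0.2 rad and x of char_far_center in the frame of board between 0.035 and 0.075 m and y of char_far_center in the frame of board between -0.02 and 0.02 m and z of char_far_center in the frame of board between 0.036 and 0.048 m and not (contact force between the fingers and slat_a above 0.1 N) and not (contact force between the fingers and slat_b above 0.1 N)), for 0.2 s.
2. the switch arm is pushed past its trip point, to either side ((value of joint switch_arm above 0.45 rad or value of joint switch_arm below -0.45 rad)), for 0.2 s.
At the end, for the whole second after the job is handed in: both pale slats lie flat on the charred ones, along the bearers and above them (centres within 20 mm along each of the board's axes, 6 mm in height, direction within 0.2 rad), the charred slats still lie in their layer within the same tolerances, and the switch arm is back within 0.12 rad of upright (((x of slat_a_center in the frame of board between -0.02 and 0.02 m and y of slat_a_center in the frame of board between 0.035 and 0.075 m and z of slat_a_center in the frame of board between 0.056 and 0.068 m and angle between the x axis of each of slat_a_center, slat_b_center and the x axis of board, either way round below 0.2 rad and x of slat_b_center in the frame of board between -0.02 and 0.02 m and y of slat_b_center in the frame of board between -0.075 and -0.035 m and z of slat_b_center in the frame of board between 0.056 and 0.068 m) or (x of slat_b_center in the frame of board between -0.02 and 0.02 m and y of slat_b_center in the frame of board between 0.035 and 0.075 m and z of slat_b_center in the frame of board between 0.056 and 0.068 m and angle between the x axis of each of slat_b_center, slat_a_center and the x axis of board, either way round below 0.2 rad and x of slat_a_center in the frame of board between -0.02 and 0.02 m and y of slat_a_center in the frame of board between -0.075 and -0.035 m and z of slat_a_center in the frame of board between 0.056 and 0.068 m)) and x of char_near_center in the frame of board between -0.075 and -0.035 m and y of char_near_center in the frame of board between -0.02 and 0.02 m and z of char_near_center in the frame of board between 0.036 and 0.048 m and angle between the x axis of each of char_near_center, char_far_center and the y axis of board, either way round below 0.2 rad and x of char_far_center in the frame of board between 0.035 and 0.075 m and y of char_far_center in the frame of board between -0.02 and 0.02 m and z of char_far_center in the frame of board between 0.036 and 0.048 m and value of joint switch_arm between -0.12 and 0.12 rad); the robot touches nothing.
It fails at once if the switch arm is forced past 0.95 rad (value of joint switch_arm above 0.95 rad or value of joint switch_arm below -0.95 rad).
It fails at once if the charred block is moved more than 30 mm (distance of charred_block from where it was at the start of the episode above 0.03 m).
It fails at once if the round offcut is moved more than 30 mm (distance of round_offcut from where it was at the start of the episode above 0.03 m).
It fails at once if the hammer is moved more than 30 mm (distance of hammer from where it was at the start of the episode above 0.03 m).
It also fails if it takes over 72 s, if anything falls off the work surface, if the arm or the gripper's body presses on something with over 40 N, if the wrist force passes 120 N, or if a joint passes its speed limit or range.

## Working session

There is one attempt and no reset: what is moved stays moved. The work goes in short steps, Python scripts to look and compute and a tool call to move; the robot and the scene stay as the last step left them, time stands still between calls to the robot, and variables do not carry over. Pictures are saved under pics/ and viewed, at most 10 in all, crops included, and the job is handed in when it is done.

Besides the shell and the picture viewer there is one more tool, called after "Request:" as name([rows], argument=value, ...), one row to a line, values as JSON. step_arm: Moves the arm, as the interface text tells. Shifts and turns lie within -1 to 1; 1 stands for 300 mm of shift or pi/2 rad of turn. Its arguments: {"type":"object","properties":{"motion":{"type":"array"},"force":{"type":"number"}},"required":["motion"]}

```bash
mkdir -p pics; ls; cat > h.py <<'E'
import numpy as np, cv2
from rig import ctrl
def snap(c,f=None):
    im=ctrl.capture(c)
    if f: cv2.imwrite('pics/'+f,im[:,:,::-1])
    return im
def ray(c,px,info=None):
    i=info or ctrl.camera_info(c); K=np.array(i['mtx']);P=np.array(i['pose'])
    d=np.linalg.inv(K)@np.array([px[0],px[1],1.]); d=np.array([d[0],-d[1],-d[2]])
    return P[:3,3],P[:3,:3]@d
def onz(c,px,z,info=None):
    o,d=ray(c,px,info); return o+d*(z-o[2])/d[2]
def tri(rs):
    A=0;b=0
    for o,d in rs:
        d=d/np.linalg.norm(d);M=np.eye(3)-np.outer(d,d);A=A+M;b=b+M@o
    return np.linalg.solve(A,b)
def proj(c,p,info=None):
    i=info or ctrl.camera_info(c);P=np.array(i['pose']);q=P[:3,:3].T@(np.array(p)-P[:3,3])
    u=np.array(i['mtx'])@np.array([q[0],-q[1],-q[2]]);return u[:2]/u[2]
E
python3 - <<'E'
from h import *
np.set_printoptions(precision=3,suppress=True)
s=ctrl.state();print(s['clock'],s['ee_pos'],s['tool_rot'],s['opening'])
a=snap('side','side0.png');b=snap('top','top0.png')
for c in('side','top'):
    i=ctrl.camera_info(c);print(c,i['mtx'],i['pose'])
    for t in('slat_a_center','char_near_center','board','switch','roller','charred_block','round_offcut','hammer'):
        print(c,t,[(np.round(r['position']).tolist(),round(r['p'],2)) for r in ctrl.mark_of(t,c)])
E
```

```text
pics
0.0 [0.234 0.497 0.231] [-3.14   0.     2.702] 1.0000681511099132
side [[410.956   0.    320.184]
 [  0.    410.956 204.001]
 [  0.      0.      1.   ]] [[ 0.918  0.21  -0.337  0.12 ]
 [-0.396  0.442 -0.804 -1.007]
 [-0.02   0.872  0.489  0.722]
 [ 0.     0.     0.     1.   ]]
side slat_a_center []
side char_near_center [([309.0, 211.0], 0.67)]
side board []
side switch [([287.0, 190.0], 0.84), ([379.0, 350.0], 0.69)]
side roller [([266.0, 152.0], 0.36)]
side charred_block [([420.0, 251.0], 0.6)]
side round_offcut [([372.0, 207.0], 0.61)]
side hammer [([381.0, 349.0], 0.67), ([418.0, 252.0], 0.44)]
top [[395.554   0.    320.048]
 [  0.    395.554 194.321]
 [  0.      0.      1.   ]] [[ 0.017  0.988 -0.155  0.327]
 [-1.     0.018  0.003 -0.031]
 [ 0.006  0.155  0.988  1.302]
 [ 0.     0.     0.     1.   ]]
top slat_a_center [([398.0, 201.0], 0.62), ([346.0, 184.0], 0.28)]
top char_near_center [([288.0, 191.0], 0.62)]
top board [([291.0, 177.0], 0.64)]
top switch [([205.0, 196.0], 0.56)]
top roller [([188.0, 194.0], 0.49)]
top charred_block [([376.0, 128.0], 0.58), ([404.0, 203.0], 0.46), ([296.0, 158.0], 0.35), ([189.0, 198.0], 0.21)]
top round_offcut [([276.0, 120.0], 0.74)]
top hammer [([449.0, 212.0], 0.97), ([294.0, 178.0], 0.5), ([276.0, 122.0], 0.35)]
```

View pics/top0.png

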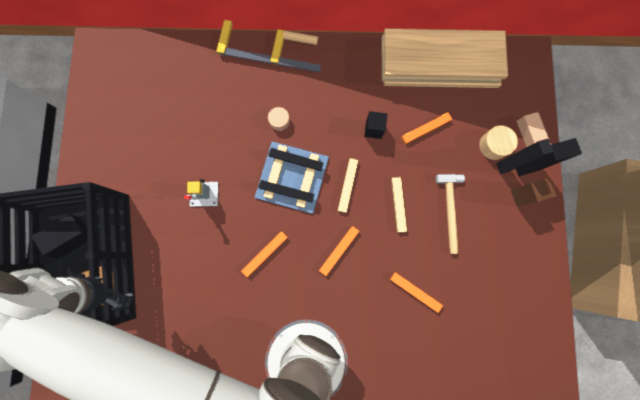

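View pics/side0.png

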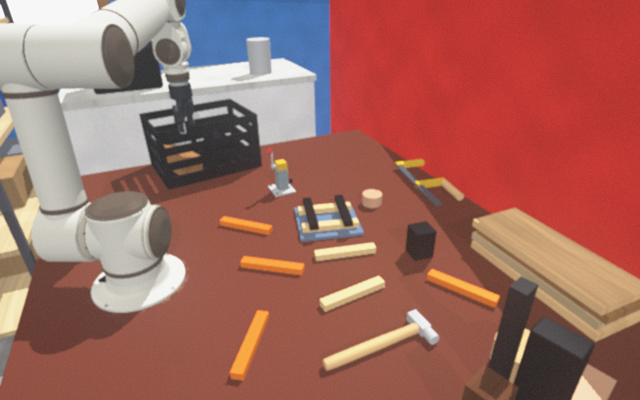

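The top view shows the two pale slats at (348,186) and (399,205). The look-alikes are the orange slats at (427,128), (265,255), (339,251) and (416,292). The stack's own pale bearers are at (273,177) and (308,178). In the side view the pale slats are at (345,251) and (352,293). I choose the two loose pale ones.

```bash
cat >> h.py <<'E'
np.set_printoptions(precision=4,suppress=True)
def pale(im,px,r=60):
    "min-area rect of the pale blob nearest px"
    hsv=cv2.cvtColor(im,cv2.COLOR_RGB2HSV)
    m=cv2.inRange(hsv,(16,50,130),(32,160,255))
    n,l,st,ce=cv2.connectedComponentsWithStats(m)
    c=[k for k in range(1,n) if st[k,4]>60 and np.hypot(*(ce[k]-px))<r]
    if not c: return None
    k=min(c,key=lambda k:np.hypot(*(ce[k]-px)))
    cn=cv2.findContours((l==k).astype(np.uint8),cv2.RETR_EXTERNAL,cv2.CHAIN_APPROX_NONE)[0]
    return ce[k],cv2.minAreaRect(max(cn,key=len)),st[k,4]
E
python3 - <<'E'
from h import *
t=snap('top');s=snap('side')
for pt,ps in (((348,186),(345,251)),((399,205),(352,293))):
    a=pale(t,pt,20);b=pale(s,ps,20);print(a,b)
    if a and b: print('tri',tri([ray('top',a[0]),ray('side',b[0])]))
    if a:
        bx=cv2.boxPoints(a[1]);P=np.array([onz('top',q,.02) for q in bx]);print(P[:,:2],'c',P.mean(0))
for n,pt,ps in(('block',(376,128),(420,251)),('offcut',(276,120),(372,207)),('roller',(188,194),(266,152)),('switch',(205,196),(287,190)),('board',(291,177),(328,222))):
    print(n,tri([ray('top',pt),ray('side',ps)]))
for px in((449,178),(453,253),(437,180),(464,180)):print('hammer',onz('top',px,.02))
s=ctrl.state();i=ctrl.camera_info('wrist');print(i['mtx'],i['pose'])
E
```

```text
(array([347.5714, 185.2919]), ((347.5736999511719, 185.1758270263672), (8.99781608581543, 53.89824676513672), 12.804265022277832), np.int32(483)) (array([344.6667, 251.1711]), ((344.8624572753906, 251.21835327148438), (11.233915328979492, 61.1257209777832), 82.40535736083984), np.int32(672))
tri [ 0.5624 -0.1261  0.0094]
[[ 0.476  -0.0919]
 [ 0.6528 -0.1298]
 [ 0.6465 -0.1591]
 [ 0.47   -0.1206]] c [ 0.5613 -0.1254  0.02  ]
(array([398.8651, 204.5549]), ((398.8292541503906, 204.4634246826172), (54.774044036865234, 9.497111320495605), 83.6598129272461), np.int32(519)) (array([351.5112, 292.8177]), ((352.1551818847656, 292.6379089355469), (13.92715072631836, 67.77879333496094), 68.19859313964844), np.int32(894))
tri [ 0.4996 -0.2953  0.0095]
[[ 0.5879 -0.2689]
 [ 0.592  -0.3001]
 [ 0.4127 -0.3172]
 [ 0.4088 -0.2866]] c [ 0.5003 -0.2932  0.02  ]
block [ 0.7604 -0.2208  0.0119]
offcut [ 0.7973  0.1234 -0.0279]
roller [0.4906 0.3521 0.1612]
switch [ 0.5331  0.3447 -0.004 ]
board [ 0.5917  0.0629 -0.0044]
hammer [ 0.5907 -0.4606  0.02  ]
hammer [ 0.3453 -0.4653  0.02  ]
hammer [ 0.5832 -0.4207  0.02  ]
hammer [ 0.5849 -0.5101  0.02  ]
[[285.9763   0.     323.5464]
 [  0.     285.9763 202.6491]
 [  0.       0.       1.    ]] [[ 0.4253 -0.8619 -0.2762  0.1629]
 [ 0.905   0.4054  0.1289  0.5312]
 [ 0.0009 -0.3048  0.9524  0.3741]
 [ 0.      0.      0.      1.    ]]
```

Request:
step_arm([
  {"slide": [-0.125,-0.095,-0.03],"twist": 0,"gripper": 1},
  {"slide": [-0.125,-0.095,-0.03],"twist": 0,"gripper": 1},
  {"slide": [-0.125,-0.095,-0.03],"twist": 0,"gripper": 1},
  {"slide": [-0.125,-0.095,-0.03],"twist": 0,"gripper": 1},
  {"slide": [-0.125,-0.095,-0.03],"twist": 0,"gripper": 1},
])

```text
clock: 1.5
ee_pos: [0.3435, 0.2872, 0.2768]
tool_rot: [3.141, 0.0, 2.702]
ft_force: [1.2, 0.3, 1.4]
opening: 1.002
grip_force: 0.0
```

Request:
step_arm([
  {"slide": [-0.125,-0.095,-0.03],"twist": 0,"gripper": 1},
  {"slide": [-0.125,-0.095,-0.03],"twist": 0,"gripper": 1},
  {"slide": [-0.125,-0.095,-0.03],"twist": 0,"gripper": 1},
  {"slide": [-0.125,-0.095,0],"twist": 0,"gripper": 1},
  {"slide": [-0.06,-0.04,0],"twist": 0,"gripper": 1},
])

```text
clock: 2.0
ee_pos: [0.4426, 0.1004, 0.3036]
tool_rot: [3.141, 0.001, 2.699]
ft_force: [-0.4, -0.0, -0.3]
opening: 1.0
grip_force: 0.0
```

```bash
python3 - <<'E'
from h import *
s=ctrl.state();print(s['clock'],s['ee_pos'],s['tool_rot'],s['qpos'])
i=ctrl.camera_info('wrist');print(i['pose'])
im=snap('wrist','w1.png')
for t in('slat_a_center','char_near_center','board','switch','roller','round_offcut'):
  print(t,[(np.round(r['position']).tolist(),round(r['p'],2),onz('wrist',r['position'],{'slat_a_center':.01,'char_near_center':.042,'board':0,'roller':.164}.get(t,0),i)) for r in ctrl.mark_of(t,'wrist')])
E
```

```text
2.0 [0.4426 0.1004 0.3036] [3.1414 0.001  2.6992] [ 0.2234 -0.1024  0.1309  1.8031 -0.0005  0.6658]
[[ 0.4277 -0.8605 -0.2768  0.3713]
 [ 0.9039  0.4075  0.1299  0.1342]
 [ 0.001  -0.3058  0.9521  0.4463]
 [ 0.      0.      0.      1.    ]]
slat_a_center [([134.0, 288.0], 0.84, array([ 0.4983, -0.296 ,  0.01  ])), ([496.0, 145.0], 0.42, array([0.5275, 0.349 , 0.01  ]))]
char_near_center [([335.0, 227.0], 0.81, array([0.5309, 0.0782, 0.042 ]))]
board [([338.0, 249.0], 0.89, array([0.5884, 0.0606, 0.    ]))]
switch [([494.0, 144.0], 0.56, array([0.5284, 0.3512, 0.    ]))]
roller [([579.0, 123.0], 0.74, array([0.4857, 0.3497, 0.164 ]))]
round_offcut [([402.0, 323.0], 0.56, array([0.7808, 0.1053, 0.    ]))]
```

View pics/w1.png

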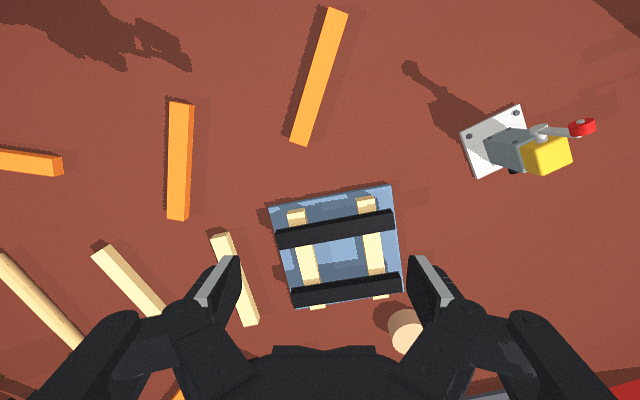

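The wrist view shows the near charred slat at (335,227), the far one at (347,290), the switch at (495,145) with its red roller at (580,125), and the pale slats at (235,280) and (130,280). Next I fit box silhouettes to get accurate poses.

```bash
cat >> h.py <<'E'
from scipy.optimize import minimize
def sil(c,info,p,dims,shape,ss=4):
    x,y,z,a=p; L,W,H=dims
    q=[proj(c,[x+np.cos(a)*u-np.sin(a)*v,y+np.sin(a)*u+np.cos(a)*v,z+w],info) for u in(-L/2,L/2) for v in(-W/2,W/2) for w in(-H/2,H/2)]
    h=cv2.convexHull((np.array(q)*ss+ss/2-.5).astype(np.float32))
    m=np.zeros((shape[0]*ss,shape[1]*ss),np.uint8);cv2.fillConvexPoly(m,np.round(h*16).astype(np.int32),255,shift=4)
    return cv2.resize(m,(shape[1],shape[0]),interpolation=cv2.INTER_AREA)/255.
def masks(im,kind,px):
    hsv=cv2.cvtColor(im,cv2.COLOR_RGB2HSV)
    m=cv2.inRange(hsv,(0,0,0),(179,255,50)) if kind=='dark' else cv2.inRange(hsv,(14,40,80),(34,170,255))
    n,l,st,ce=cv2.connectedComponentsWithStats(m)
    c=[k for k in range(1,n) if st[k,4]>60]
    k=min(c,key=lambda k:np.hypot(*(ce[k]-px)))
    return (l==k).astype(float),ce[k],st[k,4]
def fit(views,p0,dims=(.18,.028,.02),z=None):
    "views: (cam,info,mask); returns x,y,z,yaw"
    sc=np.array([.01,.01,.01,.1])
    def f(q):
        p=p0+q*sc
        if z is not None:p[2]=z
        return sum(1-np.minimum(s,m).sum()/np.maximum(s,m).sum() for c,i,m in views for s in[sil(c,i,p,dims,m.shape)])
    r=minimize(f,np.zeros(4),method='Nelder-Mead',options=dict(initial_simplex=np.vstack([np.zeros(4),np.eye(4)]),maxfev=250,xatol=.01,fatol=1e-4))
    p=p0+r.x*sc
    if z is not None:p[2]=z
    return p,r.fun
E
python3 - <<'E'
from h import *
T=snap('top');S=snap('side');W=snap('wrist')
iT,iS,iW=[ctrl.camera_info(c) for c in('top','side','wrist')]
def go(n,kind,p0,cams,z=None):
    v=[]
    for c,i,im in(('top',iT,T),('side',iS,S),('wrist',iW,W)):
        if c in cams:
            m,ce,A=masks(im,kind,proj(c,p0[:3],i));v.append((c,i,m));print(c,ce,A,end=' ')
    print(n,*fit(v,np.array(p0),z=z))
go('near','dark',[.533,.075,.042,1.35],['top','wrist'])
go('near','dark',[.533,.075,.042,1.35],['wrist'],.042)
go('far','dark',[.64,.05,.042,1.35],['top','wrist'])
go('far','dark',[.64,.05,.042,1.35],['wrist'],.042)
go('A','pale',[.562,-.126,.01,-.21],['top','side'])
go('A','pale',[.562,-.126,.01,-.21],['top'],.01)
go('B','pale',[.5,-.294,.01,.1],['top','side'])
go('B','pale',[.5,-.294,.01,.1],['top'],.01)
E
```

```text
top [306.2609 163.487 ] 115 wrist [313.8312 231.7575] 1072 near [ 0.5508  0.0577 -0.007   1.339 ] 1.549352804158877
wrist [313.8312 231.7575] 1072 near [0.5333 0.0744 0.042  1.3352] 0.5981281342944558
top [306.2609 163.487 ] 115 wrist [335.5741 291.5507] 1578 far [0.6443 0.0458 0.0344 1.3062] 1.1341566083936594
wrist [335.5741 291.5507] 1578 far [0.6401 0.0476 0.042  1.3049] 0.3593454201542192
top [347.5118 185.2706] 510 side [344.6157 251.202 ] 713 A [ 0.5629 -0.1259  0.009  -0.2111] 0.12050408481827368
top [347.5118 185.2706] 510 A [ 0.5623 -0.1258  0.01   -0.2104] 0.0682751345238728
top [398.6773 204.4415] 564 side [351.3849 293.0203] 938 B [ 0.5015 -0.2949  0.0094  0.0975] 0.10178143599741285
top [398.6773 204.4415] 564 B [ 0.5016 -0.2947  0.01    0.0975] 0.05894342194955682
```

```bash
sed -i 's/(179,255,50)/(179,160,DV)/; s/^from rig/DV=75\nfrom rig/' h.py; python3 - <<'E'
import h
from h import *
T=snap('top');W=snap('wrist')
iT,iW=[ctrl.camera_info(c) for c in('top','wrist')]
hs=cv2.cvtColor(W,cv2.COLOR_RGB2HSV);print(hs[216:244:3,335].tolist())
hs=cv2.cvtColor(T,cv2.COLOR_RGB2HSV);print(hs[182:200:2,286].tolist())
for p0 in([.533,.075,.042,1.35],[.64,.05,.042,1.35]):
  p0=np.array(p0)
  for dv in(60,75,90):
    h.DV=dv;v=[]
    for c,i,im in(('top',iT,T),('wrist',iW,W)):
        m,ce,A=masks(im,'dark',proj(c,p0[:3],i));v.append((c,i,m));print(dv,c,ce,A,fit([v[-1]],p0,z=.042))
    print('both',fit(v,p0))
E
```

```text
[[106, 71, 130], [105, 74, 141], [20, 35, 22], [113, 20, 51], [98, 19, 54], [140, 16, 49], [165, 30, 51], [120, 20, 52], [140, 15, 50], [104, 73, 214]]
[[107, 82, 201], [106, 79, 199], [107, 73, 132], [113, 20, 51], [120, 25, 52], [120, 25, 52], [113, 38, 54], [107, 76, 107], [107, 77, 129]]
60 top [290.6594 192.2012] 323 (array([0.5321, 0.0724, 0.042 , 1.3116]), np.float64(0.40634352846149957))
60 wrist [332.2709 230.9287] 2414 (array([0.5337, 0.0754, 0.042 , 1.319 ]), np.float64(0.09627702602514276))
both (array([0.5363, 0.0742, 0.0351, 1.3205]), np.float64(0.48155080602524025))
75 top [280.1593 184.9425] 609 (array([0.5344, 0.075 , 0.042 , 1.2918]), np.float64(0.4141579747818489))
75 wrist [332.4089 230.8771] 2465 (array([0.5334, 0.0751, 0.042 , 1.331 ]), np.float64(0.07763761383733647))
both (array([0.5347, 0.0744, 0.0389, 1.3175]), np.float64(0.4845424426929391))
90 top [275.8618 179.7527] 825 (array([0.5334, 0.0731, 0.042 , 1.3148]), np.float64(0.4848127447196916))
90 wrist [332.4428 230.8515] 2498 (array([0.5337, 0.0749, 0.042 , 1.3297]), np.float64(0.06534644744568385))
both 
[... 257 characters left out ...]
p.float64(0.09080934401141483))
both (array([0.6427, 0.0462, 0.0366, 1.3043]), np.float64(0.3502756702734028))
75 top [295.6913 159.3065] 447 (array([0.6396, 0.0475, 0.042 , 1.2927]), np.float64(0.19035296626737286))
75 wrist [343.5952 291.2244] 2268 (array([0.6395, 0.0471, 0.042 , 1.307 ]), np.float64(0.07972234510809895))
both (array([0.6412, 0.0468, 0.0386, 1.3052]), np.float64(0.26241502049711274))
90 top [295.759  159.2706] 473 (array([0.6392, 0.0477, 0.042 , 1.3071]), np.float64(0.14766639538586745))
90 wrist [343.7905 291.1747] 2301 (array([0.6393, 0.0473, 0.042 , 1.305 ]), np.float64(0.06703429891141843))
both (array([0.6395, 0.0465, 0.0414, 1.3086]), np.float64(0.21420296775947456))
```

Request:
step_arm([
  {"slide": [-0.114,-0.085,0],"twist": 0,"gripper": 0.7},
  {"slide": [-0.114,-0.085,0],"twist": 0,"gripper": 0.7},
  {"slide": [-0.114,-0.085,0],"twist": 0,"gripper": 0.7},
  {"slide": [-0.114,-0.085,0],"twist": 0,"gripper": 0.7},
  {"slide": [-0.114,-0.085,0],"twist": 0,"gripper": 0.7},
])

```text
clock: 3.1
ee_pos: [0.5425, -0.0862, 0.3034]
tool_rot: [3.141, 0.0, 2.702]
ft_force: [0.0, 0.5, -0.3]
opening: 0.698
grip_force: 0.0
```

Request:
step_arm([
  {"slide": [-0.114,-0.086,0],"twist": 0,"gripper": 0.7},
  {"slide": [0,0,0.15],"twist": -0.074,"gripper": 0.7},
  {"slide": [0,0,0.15],"twist": -0.074,"gripper": 0.7},
  {"slide": [0,0,0.15],"twist": 0,"gripper": 0.7},
  {"slide": [0,0,0.1],"twist": 0,"gripper": 0.7},
])

```text
clock: 3.6
ee_pos: [0.5608, -0.1223, 0.1347]
tool_rot: [3.142, -0.003, 2.935]
ft_force: [0.2, -0.4, -0.3]
opening: 0.701
grip_force: 0.0
```

```bash
python3 - <<'E'
from h import *
s=ctrl.state();print(s['clock'],s['ee_pos'],s['tool_rot'],s['qpos'][5])
i=ctrl.camera_info('wrist');im=snap('wrist')
cv2.imwrite('pics/w2.png',im[:,:,::-1])
m,ce,A=masks(im,'pale',proj('wrist',[.54,-.12,.02],i));print(ce,A,[proj('wrist',p,i) for p in([.4745,-.107,.02],[.651,-.145,.02])])
print(fit([('wrist',i,m)],np.array([.5625,-.1258,.01,-.211]),z=.01))
E
```

```text
3.6 [ 0.5608 -0.1223  0.1347] [ 3.1415 -0.0033  2.9346] -0.007845754565621216
[320.162  188.5255] 5446 [array([319.8152, 100.5732]), array([319.53 , 284.818])]
(array([ 0.5618, -0.1254,  0.01  , -0.2119]), np.float64(0.025203597802514466))
```

View pics/w2.png

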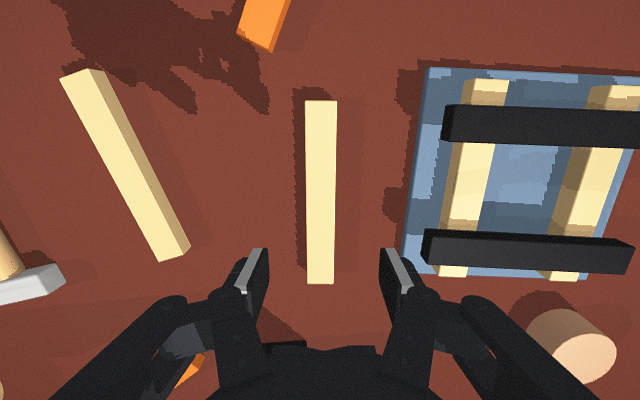

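The crop shows the pale slat A at (320,190), centred between the fingers, with no orange on it, and the fit agrees with the estimate.

Request:
step_arm([
  {"slide": [-0.005,-0.009,0.15],"twist": 0,"gripper": 0.7},
  {"slide": [0,0,0.15],"twist": 0,"gripper": 0.7},
  {"slide": [0,0,0.1],"twist": 0,"gripper": 0.7},
  {"slide": [0,0,0],"twist": 0,"gripper": 0.7},
])

```text
clock: 4.05
ee_pos: [0.5605, -0.1249, 0.0148]
tool_rot: [3.142, -0.007, 2.935]
ft_force: [-0.9, 0.8, -0.5]
opening: 0.7
grip_force: 0.0
```

Request:
step_arm([
  {"slide": [0,0,0.04],"twist": 0,"gripper": 0.7},
  {"slide": [0,0,0],"twist": 0,"gripper": 0.2},
  {"slide": [0,0,0],"twist": 0,"gripper": 0.1},
  {"slide": [0,0,0],"twist": 0,"gripper": 0.1},
  {"slide": [0,0,0],"twist": 0,"gripper": 0.1},
], force=40)

```text
clock: 4.55
ee_pos: [0.564, -0.1259, 0.0082]
tool_rot: [3.142, 0.003, 2.934]
ft_force: [-0.4, 0.1, 6.7]
opening: 0.314
grip_force: 40.8
```

Request:
step_arm([
  {"slide": [0,0,-0.08],"twist": 0,"gripper": 0.1},
  {"slide": [0,0,-0.14],"twist": 0,"gripper": 0.1},
  {"slide": [0,0,-0.14],"twist": 0,"gripper": 0.1},
  {"slide": [0,0,-0.06],"twist": 0,"gripper": 0.1},
  {"slide": [0,0.05,0],"twist": 0,"gripper": 0.1},
])

```text
clock: 5.05
ee_pos: [0.5674, -0.1121, 0.1365]
tool_rot: [-3.141, 0.006, 2.933]
ft_force: [0.4, 0.5, -0.5]
opening: 0.313
grip_force: 40.0
```

Request:
step_arm([
  {"slide": [0.01,0.13,0],"twist": 0,"gripper": 0.1},
  {"slide": [0.01,0.15,0],"twist": 0,"gripper": 0.1},
  {"slide": [0.01,0.15,0],"twist": 0,"gripper": 0.1},
  {"slide": [0.01,0.15,0],"twist": 0,"gripper": 0.1},
  {"slide": [0,0.12,0],"twist": 0,"gripper": 0.1},
])

```text
clock: 5.55
ee_pos: [0.5968, 0.1001, 0.1313]
tool_rot: [-3.142, -0.001, 2.935]
ft_force: [0.1, -0.4, -0.1]
opening: 0.313
grip_force: 40.0
```

Request:
step_arm([
  {"slide": [0,0.06,0],"twist": 0.03,"gripper": 0.1},
  {"slide": [0,0,0],"twist": 0,"gripper": 0.1},
  {"slide": [0,0,0],"twist": 0,"gripper": 0.1},
])

```text
clock: 5.85
ee_pos: [0.6006, 0.1151, 0.1313]
tool_rot: [-3.141, -0.001, 2.889]
ft_force: [0.1, 0.0, 0.2]
opening: 0.318
grip_force: 40.0
```

```bash
python3 - <<'E'
import h
from h import *
s=ctrl.state();print(s['clock'],s['ee_pos'],s['tool_rot'],s['opening'],s['grip_force'])
i=ctrl.camera_info('wrist');im=snap('wrist','w3.png')
p=np.array(s['ee_pos']);p0=np.array([p[0]-.002,p[1],p[2]+.002,-.255])
m,ce,A=masks(im,'pale',proj('wrist',p0[:3]-[.06,-.015,0],i));print(ce,A)
print('A in hand',fit([('wrist',i,m)],p0,z=p0[2]))
h.DV=90
for q in([.5335,.075,.042,1.33],[.6394,.0474,.042,1.305]):
    m,ce,A=masks(im,'dark',proj('wrist',q[:3],i));print(ce,A,fit([('wrist',i,m)],np.array(q),z=.042))
E
```

```text
5.85 [0.6006 0.1151 0.1313] [-3.1408 -0.0013  2.889 ] 0.3175805224072644 40.022828578948975
[323.7928 206.402 ] 15318
A in hand (array([ 0.5989,  0.1159,  0.1333, -0.255 ]), np.float64(0.14552656524482943))
[213.9366 143.2544] 6027 (array([0.5332, 0.0738, 0.042 , 1.3266]), np.float64(0.3365924706658169))
[304.9953 343.3638] 44264 (array([0.6434, 0.0466, 0.042 , 1.2412]), np.float64(0.8914099565786933))
```

View pics/w3.png

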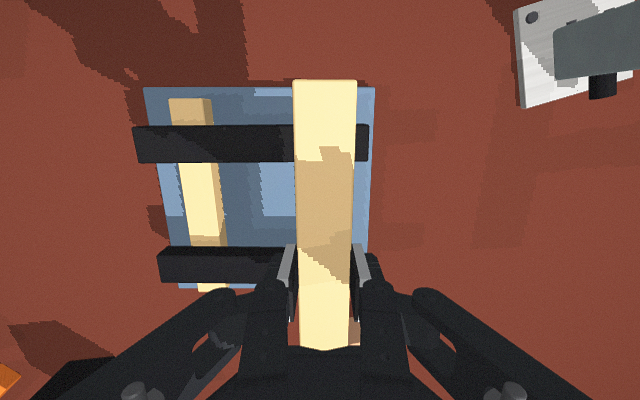

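Slat A is held level at (325,215), over the bearer on the board's right, with the charred slats undisturbed. Lowering it now.

Request:
step_arm([
  {"slide": [-0.006,-0.004,0.1],"twist": 0,"gripper": 0.1},
  {"slide": [0,0,0.08],"twist": 0,"gripper": 0.1},
  {"slide": [0,0,0.04],"twist": 0,"gripper": 0.1},
  {"slide": [0,0,0],"twist": 0,"gripper": 0.1},
  {"slide": [0,0,0],"twist": 0,"gripper": 0.1},
])

```text
clock: 6.4
ee_pos: [0.6028, 0.1125, 0.0672]
tool_rot: [3.141, 0.001, 2.887]
ft_force: [0.9, -0.0, -0.0]
opening: 0.317
grip_force: 40.0
```

Request:
step_arm([
  {"slide": [0,0,0.01],"twist": 0,"gripper": 0.1},
  {"slide": [0,0,0],"twist": 0,"gripper": 0.1},
])

```text
clock: 6.6
ee_pos: [0.603, 0.113, 0.0641]
tool_rot: [3.141, 0.001, 2.887]
ft_force: [-0.4, 0.1, 0.3]
opening: 0.315
grip_force: 40.0
```

Request:
step_arm([
  {"slide": [0,0,0.007],"twist": 0,"gripper": 0.1},
  {"slide": [0,0,0],"twist": 0,"gripper": 0.1},
])

```text
clock: 6.8
ee_pos: [0.6026, 0.113, 0.0612]
tool_rot: [3.142, 0.0, 2.887]
ft_force: [-0.4, -0.3, 0.2]
opening: 0.311
grip_force: 40.0
```

Request:
step_arm([
  {"slide": [0,0,0.005],"twist": 0,"gripper": 0.1},
  {"slide": [0,0,0],"twist": 0,"gripper": 0.1},
])

```text
clock: 7.0
ee_pos: [0.6027, 0.1131, 0.0602]
tool_rot: [3.141, 0.001, 2.887]
ft_force: [-0.8, 0.8, 3.7]
opening: 0.315
grip_force: 40.4
```

Request:
step_arm([
  {"slide": [0,0,0],"twist": 0,"gripper": 0.45},
  {"slide": [0,0,0],"twist": 0,"gripper": 0.7},
  {"slide": [0,0,0],"twist": 0,"gripper": 0.7},
  {"slide": [0,0,-0.08],"twist": 0,"gripper": 0.7},
  {"slide": [0,0,-0.15],"twist": 0,"gripper": 0.7},
])

```text
clock: 7.5
ee_pos: [0.6007, 0.1126, 0.1258]
tool_rot: [-3.139, -0.006, 2.887]
ft_force: [0.6, 0.7, 0.5]
opening: 0.697
grip_force: 0.0
```

Request:
step_arm([
  {"slide": [0,0,-0.07],"twist": 0,"gripper": 0.7},
  {"slide": [0,-0.14,0],"twist": 0,"gripper": 0.7},
  {"slide": [0,-0.14,0],"twist": 0,"gripper": 0.7},
  {"slide": [0,-0.14,0],"twist": 0,"gripper": 0.7},
  {"slide": [0,-0.14,0],"twist": 0,"gripper": 0.7},
])

```text
clock: 8.0
ee_pos: [0.5597, -0.0509, 0.1497]
tool_rot: [-3.142, 0.0, 2.888]
ft_force: [0.2, -1.3, -0.2]
opening: 0.702
grip_force: 0.0
```

Request:
step_arm([
  {"slide": [-0.016,-0.14,0],"twist": 0,"gripper": 0.7},
  {"slide": [0,-0.14,0],"twist": 0,"gripper": 0.7},
  {"slide": [0,-0.14,0],"twist": 0,"gripper": 0.7},
  {"slide": [0,-0.14,0],"twist": 0,"gripper": 0.7},
  {"slide": [0,-0.14,0],"twist": 0,"gripper": 0.7},
])

```text
clock: 8.5
ee_pos: [0.5114, -0.2557, 0.1497]
tool_rot: [-3.142, 0.0, 2.887]
ft_force: [-0.1, 0.7, -0.4]
opening: 0.699
grip_force: 0.0
```

Request:
step_arm([
  {"slide": [0,-0.14,0],"twist": 0,"gripper": 0.7},
  {"slide": [0,0,0],"twist": -0.075,"gripper": 0.7},
  {"slide": [0,0,0],"twist": -0.075,"gripper": 0.7},
  {"slide": [0,0,0],"twist": -0.075,"gripper": 0.7},
  {"slide": [0,0,0],"twist": 0,"gripper": 0.7},
])

```text
clock: 9.0
ee_pos: [0.5014, -0.2948, 0.1495]
tool_rot: [3.141, -0.0, -3.041]
ft_force: [0.1, -0.5, -0.4]
opening: 0.698
grip_force: 0.0
```

```bash
python3 - <<'E'
from h import *
s=ctrl.state();print(s['clock'],s['ee_pos'],s['tool_rot'],s['opening'])
i=ctrl.camera_info('wrist');im=snap('wrist')
q=np.array([.5016,-.2947,.01,.0975])
m,ce,A=masks(im,'pale',proj('wrist',q[:3],i));print(ce,A,fit([('wrist',i,m)],q,z=.01))
T=snap('top');S=snap('side');v=[];q=np.array([.6004,.1144,.062,-.255])
for c,im in(('top',T),('side',S)):
    i=ctrl.camera_info(c);m,ce,A=masks(im,'pale',proj(c,q[:3],i));print(c,ce,A);v.append((c,i,m))
    print(fit(v[-1:],q,z=.062))
print(fit(v,q))
cv2.imwrite('pics/t2.png',cv2.resize(np.hstack([T[120:240,220:370],S[180:260,270:400].repeat(1,0) if 0 else S[165:285,270:420]])[:,:,::-1],None,fx=2.5,fy=2.5))
E
```

```text
9.0 [ 0.5014 -0.2948  0.1495] [ 3.1414 -0.0002 -3.0412] 0.6984324086917091
[323.5594 181.9279] 4995 (array([ 0.5004, -0.2943,  0.01  ,  0.0969]), np.float64(0.023925392714391425))
top [274.1948 169.8357] 621
(array([ 0.6005,  0.1128,  0.062 , -0.2575]), np.float64(0.11919502723358855))
side [320.1177 201.729 ] 620
(array([ 0.5999,  0.1122,  0.062 , -0.2415]), np.float64(0.4877147103150222))
(array([ 0.5998,  0.1131,  0.0614, -0.2592]), np.float64(0.6070338771182052))
```

View pics/t2.png

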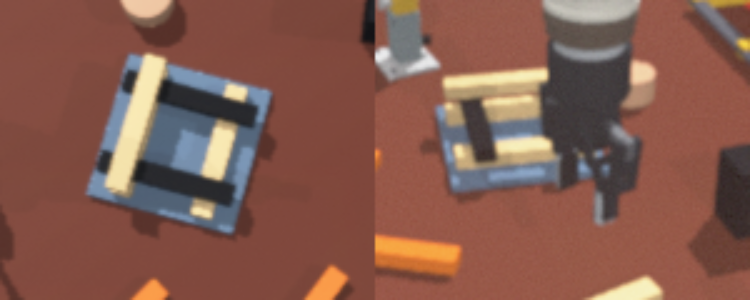

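Slat A lies across both charred slats, directly above the left bearer in the top crop (at about (137,125)), and the fit puts it within 2 mm of target. Slat B is confirmed under the gripper, so I descend on it.

Request:
step_arm([
  {"slide": [0,0,0.14],"twist": 0,"gripper": 0.7},
  {"slide": [0,0,0.14],"twist": 0,"gripper": 0.7},
  {"slide": [0,0,0.12],"twist": 0,"gripper": 0.7},
  {"slide": [0,0,0.05],"twist": 0,"gripper": 0.7},
  {"slide": [0,0,0.02],"twist": 0,"gripper": 0.7},
])

```text
clock: 9.65
ee_pos: [0.5008, -0.2942, 0.0074]
tool_rot: [3.14, -0.002, -3.044]
ft_force: [0.2, 0.4, 0.4]
opening: 0.701
grip_force: 0.0
```

Request:
step_arm([
  {"slide": [0,0,0.005],"twist": 0,"gripper": 0.5},
  {"slide": [0,0,0],"twist": 0,"gripper": 0.1},
  {"slide": [0,0,0],"twist": 0,"gripper": 0.1},
  {"slide": [0,0,0],"twist": 0,"gripper": 0.1},
])

```text
clock: 10.05
ee_pos: [0.5026, -0.2954, 0.0092]
tool_rot: [-3.14, 0.003, -3.043]
ft_force: [-0.2, 0.7, 6.6]
opening: 0.315
grip_force: 40.3
```

Request:
step_arm([
  {"slide": [0,0,-0.08],"twist": 0,"gripper": 0.1},
  {"slide": [0,0,-0.14],"twist": 0,"gripper": 0.1},
  {"slide": [0,0,-0.14],"twist": 0,"gripper": 0.1},
  {"slide": [0,0,-0.05],"twist": 0,"gripper": 0.1},
  {"slide": [-0.03,0.06,0],"twist": 0,"gripper": 0.1},
])

```text
clock: 10.55
ee_pos: [0.5096, -0.2778, 0.1339]
tool_rot: [-3.138, 0.004, -3.045]
ft_force: [-0.1, 0.9, -0.5]
opening: 0.314
grip_force: 39.6
```

Request:
step_arm([
  {"slide": [-0.05,0.14,0],"twist": 0,"gripper": 0.1},
  {"slide": [-0.05,0.15,0],"twist": 0,"gripper": 0.1},
  {"slide": [-0.05,0.15,0],"twist": 0,"gripper": 0.1},
  {"slide": [-0.05,0.15,0],"twist": 0,"gripper": 0.1},
  {"slide": [-0.05,0.15,0],"twist": 0,"gripper": 0.1},
])

```text
clock: 11.05
ee_pos: [0.5615, -0.0457, 0.1303]
tool_rot: [-3.142, 0.0, -3.043]
ft_force: [1.1, -0.3, -0.2]
opening: 0.314
grip_force: 39.6
```

Request:
step_arm([
  {"slide": [-0.05,0.14,0],"twist": 0,"gripper": 0.1},
  {"slide": [-0.009,0.041,0],"twist": 0.075,"gripper": 0.1},
  {"slide": [0,0,0],"twist": 0.075,"gripper": 0.1},
  {"slide": [0,0,0],"twist": 0.075,"gripper": 0.1},
  {"slide": [0,0,0],"twist": 0,"gripper": 0.1},
])

```text
clock: 11.55
ee_pos: [0.5736, 0.0085, 0.1301]
tool_rot: [-3.142, -0.0, 2.886]
ft_force: [0.0, 0.6, -0.8]
opening: 0.314
grip_force: 39.6
```

```bash
python3 - <<'E'
from h import *
s=ctrl.state();print(s['clock'],s['ee_pos'],s['tool_rot'],s['opening'],s['grip_force'])
i=ctrl.camera_info('wrist');im=snap('wrist','w4.png')
p=np.array(s['ee_pos']);p0=np.array([p[0]-.002,p[1],p[2]+.001,-.255])
m,ce,A=masks(im,'pale',proj('wrist',p0[:3]-[.06,-.015,0],i));print(ce,A)
print('B in hand',fit([('wrist',i,m)],p0,z=p0[2]))
E
```

```text
11.55 [0.5736 0.0085 0.1301] [-3.1416 -0.0002  2.8859] 0.3135156346727413 39.63279068470001
[323.6941 206.1963] 15174
B in hand (array([ 0.5718,  0.0093,  0.1311, -0.2578]), np.float64(0.14335856049292162))
```

View pics/w4.png

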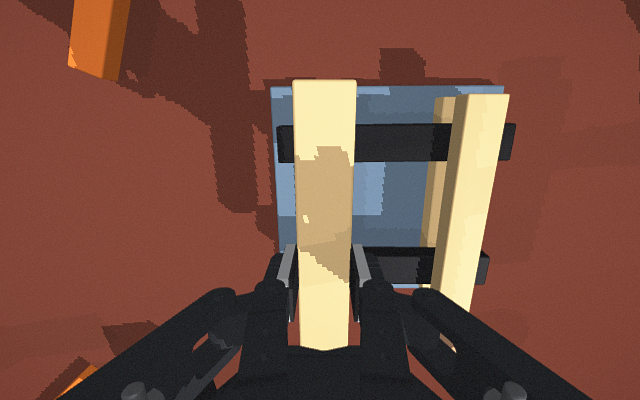

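Slat B is held at (325,215) above the left bearer, with slat A in place at (475,200). Lowering B.

Request:
step_arm([
  {"slide": [-0.003,-0.003,0.1],"twist": 0,"gripper": 0.1},
  {"slide": [0,0,0.08],"twist": 0,"gripper": 0.1},
  {"slide": [0,0,0.035],"twist": 0,"gripper": 0.1},
  {"slide": [0,0,0],"twist": 0,"gripper": 0.1},
  {"slide": [0,0,0],"twist": 0,"gripper": 0.1},
])

```text
clock: 12.1
ee_pos: [0.5746, 0.007, 0.0667]
tool_rot: [3.141, 0.001, 2.888]
ft_force: [-0.1, -0.2, 0.5]
opening: 0.314
grip_force: 39.7
```

Request:
step_arm([
  {"slide": [0,0,0.01],"twist": 0,"gripper": 0.1},
  {"slide": [0,0,0.003],"twist": 0,"gripper": 0.1},
  {"slide": [0,0,0],"twist": 0,"gripper": 0.1},
])

```text
clock: 12.4
ee_pos: [0.5745, 0.0071, 0.0622]
tool_rot: [3.141, 0.001, 2.887]
ft_force: [0.7, -0.1, -0.6]
opening: 0.316
grip_force: 39.7
```

Request:
step_arm([
  {"slide": [0,0,0.005],"twist": 0,"gripper": 0.1},
  {"slide": [0,0,0.003],"twist": 0,"gripper": 0.1},
  {"slide": [0,0,0],"twist": 0,"gripper": 0.1},
])

```text
clock: 12.7
ee_pos: [0.5746, 0.0071, 0.0612]
tool_rot: [3.141, 0.002, 2.887]
ft_force: [-4.5, -0.1, 10.6]
opening: 0.314
grip_force: 41.0
```

Request:
step_arm([
  {"slide": [0,0,0],"twist": 0,"gripper": 0.45},
  {"slide": [0,0,0],"twist": 0,"gripper": 0.7},
  {"slide": [0,0,0],"twist": 0,"gripper": 0.7},
  {"slide": [0,0,-0.08],"twist": 0,"gripper": 0.7},
  {"slide": [0,0,-0.15],"twist": 0,"gripper": 0.7},
])

```text
clock: 13.2
ee_pos: [0.5723, 0.0071, 0.1255]
tool_rot: [-3.14, -0.006, 2.887]
ft_force: [0.7, -0.6, -0.7]
opening: 0.696
grip_force: 0.0
```

Request:
step_arm([
  {"slide": [0,0,-0.15],"twist": 0,"gripper": 0.7},
  {"slide": [0,0,-0.15],"twist": 0,"gripper": 0.2},
  {"slide": [0,0,-0.15],"twist": 0,"gripper": 0},
  {"slide": [0.06,0.05,-0.1],"twist": 0,"gripper": 0},
  {"slide": [0,0,0],"twist": 0,"gripper": 0},
])

```text
clock: 13.7
ee_pos: [0.5608, 0.0274, 0.2984]
tool_rot: [3.139, 0.006, 2.888]
ft_force: [0.5, -0.5, 0.1]
opening: 0.021
grip_force: 0.0
```

```bash
cat >> h.py <<'E'
def red(im):
    hsv=cv2.cvtColor(im,cv2.COLOR_RGB2HSV)
    m=cv2.inRange(hsv,(0,190,110),(6,255,255))|cv2.inRange(hsv,(174,190,110),(179,255,255))
    n,l,st,ce=cv2.connectedComponentsWithStats(m)
    return [(ce[k].round(1).tolist(),int(st[k,4])) for k in range(1,n) if st[k,4]>8]
E
python3 - <<'E'
import h,json
from h import *
s=ctrl.state();print(s['clock'],s['ee_pos'])
i=ctrl.camera_info('wrist');im=snap('wrist')
print(red(im)[:6],[(r['position'],r['p']) for r in ctrl.mark_of('roller','wrist')],proj('wrist',[.487,.351,.164],i))
json.dump({k:np.array(v).tolist() for k,v in i.items() if k in('mtx','pose')},open('i5.json','w'))
T=snap('top')
for q in([.6004,.1128,.062,-.255],[.5726,.008,.062,-.255]):
    i=ctrl.camera_info('top');m,ce,A=masks(T,'pale',proj('top',q[:3],i));print(ce,A,fit([('top',i,m)],np.array(q),z=.062))
print([r for r in red(T) if r[0][1]>100],ctrl.mark_of('roller','top'))
E
```

```text
13.7 [0.5608 0.0274 0.2984]
[([608.6, 385.6], 1669)] [] [672.0581  18.3514]
[193.8626 187.1319] 182 (array([ 0.6004,  0.1128,  0.062 , -0.255 ]), np.float64(1.0))
[193.8626 187.1319] 182 (array([ 0.5726,  0.008 ,  0.062 , -0.255 ]), np.float64(1.0))
[] [{'position': [188.6, 195.8], 'p': 0.47}]
```

Request:
step_arm([
  {"slide": [0.12,0.09,0],"twist": 0,"gripper": 0},
  {"slide": [0.12,0.09,0],"twist": 0,"gripper": 0},
  {"slide": [0.12,0.09,0],"twist": 0,"gripper": 0},
  {"slide": [0.12,0.09,0],"twist": 0,"gripper": 0},
  {"slide": [0.12,0.09,0],"twist": 0,"gripper": 0},
])

```text
clock: 14.4
ee_pos: [0.419, 0.2027, 0.2918]
tool_rot: [-3.14, -0.002, 2.886]
ft_force: [0.2, 0.5, 0.0]
opening: -0.001
grip_force: 0.0
```

Request:
step_arm([
  {"slide": [0,0,0],"twist": 0,"gripper": 0},
])

```text
clock: 14.5
ee_pos: [0.4177, 0.2047, 0.2923]
tool_rot: [-3.141, -0.002, 2.891]
ft_force: [-0.2, -0.6, -0.1]
opening: 0.002
grip_force: 0.0
```

```bash
python3 - <<'E'
from h import *
s=ctrl.state();print(s['clock'],s['ee_pos'],s['tool_rot'])
i=ctrl.camera_info('wrist');im=snap('wrist','w5.png')
w=[r for r in red(im)];print(w)
for t in('roller','switch'):print(t,[(r['position'],r['p']) for r in ctrl.mark_of(t,'wrist')])
T=snap('top');S=snap('side')
for c,I in(('top',T),('side',S)):
  e=proj(c,[.487,.351,.164]);print(c,e,[r for r in red(I) if np.hypot(*(np.array(r[0])-e))<25])
it=ctrl.camera_info('top')
for q in([.6004,.1128,.062,-.255],[.5726,.008,.062,-.255]):
    m,ce,A=masks(T,'pale',proj('top',q[:3],it));print(ce,A,fit([('top',it,m)],np.array(q),z=.062))
E
```

```text
14.5 [0.4177 0.2047 0.2923] [-3.1411 -0.002   2.8914]
[([478.3, 227.2], 215)]
roller [([478.0, 225.0], 0.83)]
switch [([429.8, 207.5], 0.84)]
top [187.064  198.2843] []
side [267.7155 151.1406] []
[274.2496 169.8416] 625 (array([ 0.5991,  0.1128,  0.062 , -0.254 ]), np.float64(0.12402387757495692))
[306.7935 178.9727] 586 (array([ 0.5719,  0.0076,  0.062 , -0.251 ]), np.float64(0.10107433159670653))
```

View pics/w5.png

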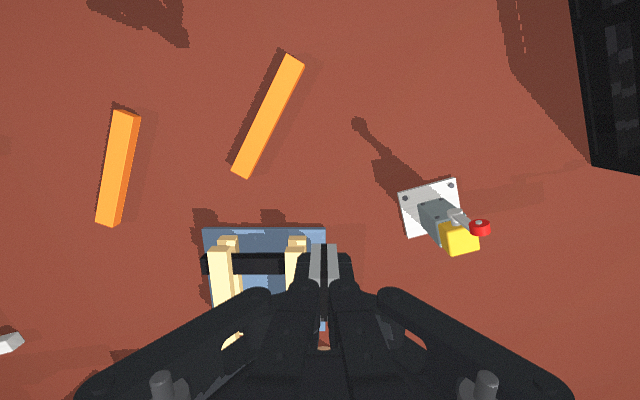

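```bash
python3 - <<'E'
from h import *
i1={'mtx':ctrl.camera_info('wrist')['mtx'],'pose':np.array([[.4277,-.8605,-.2768,.3713],[.9039,.4075,.1299,.1342],[.001,-.3058,.9521,.4463],[0,0,0,1]])}
i2=ctrl.camera_info('wrist')
w1=cv2.imread('pics/w1.png')[:,:,::-1].copy();r=[k for k in red(w1) if k[0][1]<200];print(r)
a=ray('wrist',r[0][0],i1);b=ray('wrist',(478.3,227.2),i2);print('w1w2',tri([a,b]))
a2=ray('top',(188.3,195.));print('all',tri([a,b,a2]), tri([b,a2]))
print('z.164',onz('wrist',(478.3,227.2),.164,i2),onz('wrist',r[0][0],.164,i1))
im=ctrl.capture('wrist');hsv=cv2.cvtColor(im,cv2.COLOR_RGB2HSV)
m=cv2.inRange(hsv,(0,0,170),(179,50,255));m[:, :380]=0;m[:,500:]=0;m[:160]=0;m[260:]=0
print(cv2.minAreaRect(cv2.findNonZero(m)))
P=[onz('wrist',q,.008,i2) for q in((397,191),(456,178),(407,238))];
for u,v in((0,1),(0,2)):
    d=(P[v]-P[u])[:2];print(np.hypot(*d),np.degrees(np.arctan2(d[1],d[0])))
print(onz('wrist',(429.8,207.5),0,i2))
E
```

```text
[([580.9, 127.2], 298)]
w1w2 [0.4835 0.3375 0.182 ]
all [0.4937 0.3482 0.1643] [0.4978 0.3497 0.1577]
z.164 [0.4944 0.3463 0.164 ] [0.4902 0.3506 0.164 ]
((442.632080078125, 210.4622802734375), (63.323219299316406, 75.96038818359375), 74.05460357666016)
0.09083869076712618 88.45696575410604
0.08268735007045992 1.1920428529612543
[0.5305 0.3495 0.    ]
```

Request:
step_arm([
  {"slide": [-0.032,0.131,0],"twist": 0,"gripper": 0.6},
  {"slide": [-0.032,0.131,0],"twist": 0,"gripper": 0.6},
  {"slide": [-0.032,0.131,0],"twist": 0,"gripper": 0.6},
  {"slide": [-0.032,0.131,0],"twist": 0,"gripper": 0.6},
  {"slide": [0,0,0],"twist": -0.08,"gripper": 0.6},
])

```text
clock: 15.3
ee_pos: [0.4996, 0.347, 0.2888]
tool_rot: [-3.138, -0.004, 3.013]
ft_force: [-0.9, 0.4, -1.1]
opening: 0.603
grip_force: 0.0
```

Request:
step_arm([
  {"slide": [0,0,0],"twist": -0.08,"gripper": 0.6},
  {"slide": [0,0,0],"twist": 0,"gripper": 0.6},
  {"slide": [0,0,0],"twist": 0,"gripper": 0.6},
])

```text
clock: 15.6
ee_pos: [0.4977, 0.3438, 0.2931]
tool_rot: [-3.141, -0.0, 3.133]
ft_force: [0.1, -0.6, 1.3]
opening: 0.601
grip_force: 0.0
```

```bash
python3 - <<'E'
from h import *
s=ctrl.state();print(s['clock'],s['ee_pos'],s['tool_rot'],s['opening'])
i=ctrl.camera_info('wrist');im=snap('wrist','w6.png')
w=red(im);print(w,[(r['position'],r['p']) for r in ctrl.mark_of('roller','wrist')])
for r in w:print(onz('wrist',r[0],.164,i), tri([ray('wrist',r[0],i),ray('top',(188.3,195.))]))
E
```

```text
15.6 [0.4977 0.3438 0.2931] [-3.1413 -0.0003  3.1335] 0.6012816689910977
[([328.2, 187.2], 119), ([612.0, 375.1], 2499)] [([329.4, 186.2], 0.81)]
[0.4902 0.349  0.164 ] [0.4954 0.3501 0.1546]
[0.733  0.6996 0.164 ] [0.4246 0.2856 0.4514]
```

View pics/w6.png

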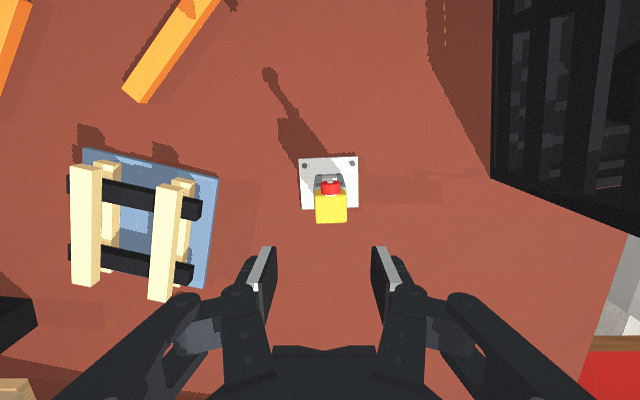

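The roller is at (329,187), between and below the open fingers, and the finished layer shows at left, intact. I will straddle the roller.

Request:
step_arm([
  {"slide": [0.02,0.017,0.12],"twist": 0,"gripper": 0.6},
  {"slide": [0,0,0.15],"twist": 0,"gripper": 0.6},
  {"slide": [0,0,0.15],"twist": 0,"gripper": 0.6},
  {"slide": [0,0,0.12],"twist": 0,"gripper": 0.6},
  {"slide": [0,0,0],"twist": 0,"gripper": 0.6},
])

```text
clock: 16.2
ee_pos: [0.489, 0.3478, 0.1263]
tool_rot: [-3.137, -0.006, 3.136]
ft_force: [0.2, -0.2, -0.6]
opening: 0.6
grip_force: 0.0
```

Request:
step_arm([
  {"slide": [0,0,0],"twist": 0,"gripper": 0.6},
  {"slide": [0,0.04,0],"twist": 0,"gripper": 0.6},
  {"slide": [0,0.03,0],"twist": 0,"gripper": 0.6},
  {"slide": [0,0,0],"twist": 0,"gripper": 0.6},
])

```text
clock: 16.6
ee_pos: [0.4917, 0.3725, 0.1329]
tool_rot: [3.14, 0.002, 3.139]
ft_force: [-0.2, -1.0, 0.5]
opening: 0.599
grip_force: 0.3
```

```bash
python3 - <<'E'
from h import *
s=ctrl.state();print(s['clock'],s['ee_pos'],s['ft_force'],s['opening'])
i=ctrl.camera_info('wrist');im=snap('wrist')
w=red(im);print(w)
for r in w:print(onz('wrist',r[0],.163,i))
E
```

```text
16.6 [0.4917 0.3725 0.1329] [-0.2048 -0.9505  0.4658] 0.5989943822005757
[([286.1, 288.0], 1009)]
[0.49   0.3559 0.163 ]
```

Request:
step_arm([
  {"slide": [0,0.035,0],"twist": 0,"gripper": 0.6},
  {"slide": [0,0.035,0],"twist": 0,"gripper": 0.6},
  {"slide": [0,0.02,0],"twist": 0,"gripper": 0.6},
  {"slide": [0,0,0],"twist": 0,"gripper": 0.6},
])

```text
clock: 17.05
ee_pos: [0.4912, 0.3974, 0.131]
tool_rot: [-3.139, -0.0, 3.138]
ft_force: [0.8, -8.3, 1.7]
opening: 0.601
grip_force: 3.6
```

```bash
python3 - <<'E'
from h import *
s=ctrl.state();print(s['clock'],s['ee_pos'],s['ft_force'],s['opening'])
i=ctrl.camera_info('wrist');im=snap('wrist')
for r in red(im):print(r,onz('wrist',r[0],.153,i))
E
```

```text
17.05 [0.4912 0.3974 0.131 ] [ 0.7902 -8.3327  1.6748] 0.6010093855563994
([307.8, 269.7], 696) [0.4849 0.3904 0.153 ]
```

Request:
step_arm([
  {"slide": [0,0,0],"twist": 0,"gripper": 0.6},
  {"slide": [0,0,0],"twist": 0,"gripper": 0.6},
  {"slide": [0,0,0],"twist": 0,"gripper": 0.6},
])

```text
clock: 17.4
ee_pos: [0.4912, 0.3969, 0.1313]
tool_rot: [-3.139, -0.0, 3.138]
ft_force: [0.0, -7.0, 2.2]
opening: 0.601
grip_force: 3.5
```

```bash
python3 - <<'E'
from h import *
s=ctrl.state();print(s['clock'],s['ee_pos'],s['ft_force'],s['opening'])
i=ctrl.camera_info('wrist');im=snap('wrist','w7.png')
for r in red(im):print(r)
for t in np.arange(0,.95,.1):print(round(t,2),proj('wrist',[.491,.349+.06*np.sin(t),.104+.06*np.cos(t)],i))
c=im[170:380,180:460];cv2.imwrite('pics/w7c.png',cv2.resize(c,None,fx=2.5,fy=2.5)[:,:,::-1])
E
```

```text
17.4 [0.4912 0.3969 0.1313] [ 0.0199 -6.9931  2.1579] 0.6005009527006319
([307.2, 269.9], 695)
0.0 [216.1412 294.1155]
0.1 [229.623  293.6854]
0.2 [243.2713 292.4616]
0.3 [256.7729 290.4869]
0.4 [269.8321 287.8289]
0.5 [282.1861 284.5741]
0.6 [293.6153 280.8219]
0.7 [303.9501 276.6781]
0.8 [313.0715 272.2488]
0.9 [320.9098 267.6355]
```

View pics/w7c.png

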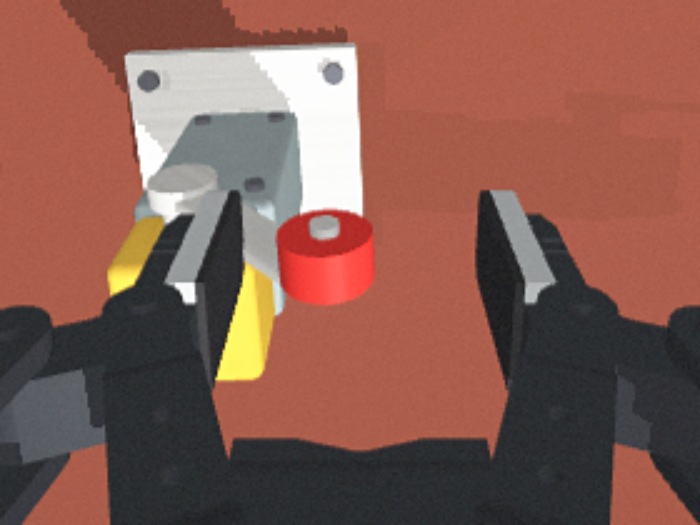

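The crop shows the arm leaning about 0.73 rad, with the roller at crop (325,255) clear of the pad and the finger bearing on the arm. That is about 40° and held, so I release and withdraw upward.

Request:
step_arm([
  {"slide": [0,-0.04,0],"twist": 0,"gripper": 0.6},
  {"slide": [0,-0.06,0],"twist": 0,"gripper": 0.6},
  {"slide": [0,-0.06,0],"twist": 0,"gripper": 0.6},
  {"slide": [0,0,0],"twist": 0,"gripper": 0.6},
  {"slide": [0,0,0],"twist": 0,"gripper": 0.6},
])

```text
clock: 17.95
ee_pos: [0.4913, 0.3501, 0.1316]
tool_rot: [3.141, 0.0, 3.138]
ft_force: [0.2, 0.1, 0.7]
opening: 0.598
grip_force: 0.0
```

Request:
step_arm([
  {"slide": [0,0,-0.08],"twist": 0,"gripper": 0.6},
  {"slide": [0,0,-0.15],"twist": 0,"gripper": 0.6},
  {"slide": [0,0,-0.15],"twist": 0,"gripper": 0.6},
  {"slide": [0,0,-0.12],"twist": 0,"gripper": 0.6},
  {"slide": [0,0,0],"twist": 0,"gripper": 0.6},
])

```text
clock: 18.45
ee_pos: [0.4919, 0.3514, 0.2871]
tool_rot: [3.137, 0.006, 3.139]
ft_force: [0.5, 0.5, -0.3]
opening: 0.598
grip_force: 0.0
```

```bash
python3 - <<'E'
from h import *
s=ctrl.state();print(s['clock'],s['ee_pos'],s['ft_force'])
i=ctrl.camera_info('wrist');im=snap('wrist')
for r in red(im):print(r,onz('wrist',r[0],.164,i))
T=snap('top');it=ctrl.camera_info('top')
for q in([.6004,.1128,.062,-.255],[.5726,.008,.062,-.255]):
    m,ce,A=masks(T,'pale',proj('top',q[:3],it));print(ce,A,fit([('top',it,m)],np.array(q),z=.062))
E
```

```text
18.45 [0.4919 0.3514 0.2871] [ 0.5455  0.5043 -0.2857]
([320.7, 193.5], 122) [0.4899 0.3499 0.164 ]
([610.1, 374.4], 2668) [0.7219 0.7032 0.164 ]
[274.2325 169.8726] 628 (array([ 0.5989,  0.1129,  0.062 , -0.2597]), np.float64(0.12630958375809065))
[306.7986 178.8942] 586 (array([ 0.572 ,  0.0074,  0.062 , -0.248 ]), np.float64(0.09856892619889612))
```

The roller is back upright (y = 0.350) and the stack is in place, so I hand the job in.

```bash
python3 -c "
from rig import ctrl
print(ctrl.job_done())"
```

```text
the job is handed in; nothing more can be done
None
```

I handed the job in at about 18.5 s: both pale slats lie crosswise on the charred ones within about 2 mm of their places, and the switch arm was held at about 0.73 rad and sprang back upright; the hand-in returned no verdict.

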